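Eject a cast test piece from its die and send it down the chute

ROBOT

A 6-joint arm with a two-finger parallel gripper is mounted at the origin on the work surface. World frame = base frame: x ahead of the robot, y to its left, z up, the work surface at z = 0. Lengths are in m, angles in rad, forces in N, time in s.
With the tool pointing down it reaches from about 0.225 to 0.875 m from the base axis. Payload 3.4 kg.
Tool frame: the origin (TCP) lies on the centre line of the jaws, within the pads' length; the fingertips stand 22 mm ahead of it and the grasp point (between the pads) lies 3 mm ahead of it; z points along the fingers, y is the line along which they close (so a half turn about z gives the same grasp; the last joint's range is limited). The gripper opens to 85 mm and grips with 20 to 120 N. Pads are 22 mm wide; open, the fingers measure 114 mm over their backs; the gripper's body (76 mm by 85 mm) begins 54 mm behind the grasp point. The pads swing forward as they close: fully open they stand 13 mm farther back than shut.
Start: joints at [1.182, 0.276, 1.505, -0, 1.361, -0.121], TCP at [0.152, 0.555, 0.253] pointing down, gripper open.
Joint ranges: [-2.89, 2.89], [-0.75, 2.08], [0.22, 2.7], [-1.18, 4.32], [0.11, 2.71], [-2.7, 2.7]. Speed limits (rad/s): [2.57, 2.57, 3.14, 3.14, 3.14, 3.14].

INTERFACE

Orientations are given as a unit quaternion [w, x, y, z].
In Python, from rig import manip gives the robot as it stands.
- The arm moves only by the shell command python3 steer.py [OPENING] [FORCE], which reads ROWS from standard input. ROWS is a JSON list of rows, 1 to 5 of them, each of 4 numbers: dx, dy, dz in m, then a turn about the tool's z in rad; each row shifts and turns the commanded pose from where the row before left it, along the tool's axes as they then stand; what a row does not reach is not made up. A row lasts 1/12 s, in which the tool goes at most 0.0417 m and 0.125 rad, less where a joint would pass 70% of its speed; a pose out of reach is approached as far as the arm can. OPENING is the finger opening in m, set as the command begins (- or left out keeps the last). The fingers move at their own pace and stop on an object; FORCE is the grip in N (left out, the last holds). Time passes only in rows, so rows that do not move let the fingers close. It prints the time, the measured TCP pose, the force, the opening and the grip force at its end. Input that does not fit is refused with a message, and nothing moves.
- manip.get_state(): the state, without advancing time (a new reading comes with each control period).
- manip.get_image(name): name is "scene" or "top"; returns a dict with "img" (420x560x3 uint8, red, green, blue), "camera_matrix" (3x3 intrinsics, pixels), "T" (4x4, takes a point from camera to world coordinates). Camera axes: x right, y down, z forward; pixel columns grow to the right and rows downward; lengths in m; the calibration is good to about 2 mm. A picture is of the moment at which its call begins. There is no depth.
- manip.sign_off(): hands the job in; it is judged then, once.
The state is a dict: "clock": time; "qpos": joint angles; "qd": joint speeds; "effort": joint torques, N m; "position": TCP position; "ee_rot": TCP orientation; "contact_force": force on the tool from outside, world axes, zero at the start; "moment": the same for the moment, N m; "width": finger opening in m; "gripper_force": force on a finger pad.
Only numpy, scipy, OpenCV 4.12 (cv2) and the standard library are available. Lean on these libraries where they do the work, as an engineer would, in place of code of your own. Each camera call takes 0.05 s, during which the arm holds its last target. There are 200 camera calls.

TASK

Press the steel ejector pedal of the casting die all the way down so that the heel of the black casting tips up out of the cavity, then draw the casting out from under the die's lip without prying it hard against the die. Send it, right side up and tongue first, down the steel chute so that it lies at rest fully home at the foot with its tongue under the foot bar. Do not drop it from a height, and leave everything else on the bench where it is.

Things in the scene. Friction and masses are not known exactly. Their poses are not given: they have to be found in the camera images.
- casting: Black cast-resin step test piece in the die (leave its twin on the bench). 92 long (x) x 24 wide x 14 thick, 35-70 g. The last 44 mm at +x are a thin tongue, 20 wide x 6 thick, level with the underside; the -x end is the heel, full thickness. Origin: centre of the underside; x from heel to tongue, z out of the upper face
- tongue_tip (a point): On the casting: middle of the lower edge of the tongue's end, at x = +46 mm from the casting's origin
- heel_end (a point): On the casting: middle of the lower edge of the heel's end face, at x = -46 mm from the casting's origin
- die: Polished aluminium die, fixed to the bench. Origin: on the bench under its block; x to the tongue end, within 20 deg of straight away from the robot; z up. In mm: base 225 x 64; block x -56 to 70, 64 wide, top z 44; cavity x -46 to 50, 28 wide, floor z 30. The casting lies flush with the block: no grip until it is tipped
- die_lip (a point): Middle of the top edge of the die's lip, a plate screwed on over the tongue half of the cavity, at die x = 10.5, z = 48 mm. It covers x = 10.5 to 70, z = 43 to 48: lifted or tilted further the casting jams against it. Once tipped, draw it back along its own slanting length, heel first, by 42 mm or more, and only then lift
- ejector (a joint): Ejector rocker of the die, rad: 0 = pedal up, 0.28 = pedal down on its stop. Pivot along die y at x = -85, z = 24 mm; its far arm (10 wide) rises through a slot to lift the heel, at 0.28 by about 14 mm (casting then tilted about 0.17 rad, heel up, its upper half above the block, tongue still under the lip). Needs about 5 N at the pedal and stays where it is left
- pedal_top (a point): Middle of the top of the ejector pedal, a steel plate 34 x 34, on the robot's side of the die (die x = -135), 58 mm above the bench when up. Pressed home it has gone down about 15 mm and 7 mm further from the die, and slants 0.28 rad
- chute: Steel chute fixed to the bench. Origin: centre of its base (230 x 80) on the bench; x down-slope, within 20 deg of straight away from the robot; z up. Polished floor sloping 0.49 rad: castings slide. Along the slope from the top: ledge 50 long, 20 wide, no walls (fingers can straddle it); mouth 20 long, flared walls; trough 32 wide inside, walls 12 high, to the foot
- chute_bar (a point): Middle of the upper edge of the up-slope face of the bar across the chute's foot. The bar is 8 mm along the slope and stands 10 to 20 mm above the floor: the tongue passes under it, the thicker body stops at it
- chute_foot (a point): On the line of the chute's floor, where the tongue tip lies when the casting is home: 44 mm beyond the up-slope face of the foot bar
- chute_rest (a point): On the chute's floor, where the lower edge of the heel's end lies when the casting is home: 92 mm up-slope of chute_foot
- ledge_end (a point): Middle of the upper end of the chute's ledge, on its top face, 239 mm up-slope of chute_foot, 132 mm above the bench

How it is judged:
By the outcome, as a careful person would: the job done as asked, in the order asked, and still so for the second after the job is handed in, with the robot touching nothing.
It also fails if it takes over 58 s, if anything falls off the work surface, if the arm or the gripper's body presses on something with over 40 N, if the wrist force passes 120 N, or if a joint passes its speed limit or range.

## Working session

There is one attempt and no reset: what is moved stays moved. The work goes in short steps, Python scripts to look and compute and a shell command to move; the robot and the scene stay as the last step left them, time stands still between calls to the robot, and variables do not carry over. Pictures are saved under pics/ and viewed, at most 10 in all, crops included, and the job is handed in when it is done.

```bash
ls; mkdir -p pics
python3 - <<'E'
from rig import manip
import cv2
for n in("scene","top"):
    d=manip.get_image(n); cv2.imwrite(f"pics/{n}0.png",d["img"][:,:,::-1]); print(n,d["camera_matrix"].tolist(),d["T"].round(4).tolist())
print(manip.get_state())
E
```

```text
pics
rig.py
steer.py
scene [[391.69083064410006, 0.0, 281.73027969631846], [0.0, 391.69083064410006, 211.1363617700123], [0.0, 0.0, 1.0]] [[-0.0469, 0.6092, -0.7916, 1.2093], [0.9986, 0.0466, -0.0233, -0.0156], [0.0227, -0.7916, -0.6106, 0.6064], [0.0, 0.0, 0.0, 1.0]]
top [[396.2797086560869, 0.0, 277.3801169830254], [0.0, 396.2797086560869, 209.88254087027843], [0.0, 0.0, 1.0]] [[0.0094, -0.9921, 0.1252, 0.4969], [-1.0, -0.009, 0.004, -0.0216], [-0.0028, -0.1252, -0.9921, 0.9218], [0.0, 0.0, 0.0, 1.0]]
{'clock': 0.1, 'qpos': array([ 1.18198967e+00,  2.76529931e-01,  1.50601973e+00,  2.89121412e-05,
        1.36070181e+00, -1.21018038e-01]), 'qd': array([-0.00099753, -0.00063556, -0.00215276, -0.00116026,  0.00016258,
        0.0005806 ]), 'effort': array([ 2.02727924e-04, -4.17704701e+01, -2.46401900e+01, -2.77894824e-04,
        5.89013318e-03, -7.28309402e-06]), 'position': array([0.15198235, 0.55409397, 0.25252197]), 'ee_rot': array([-2.22822818e-04,  1.33497553e-01,  9.91048796e-01, -7.99041176e-04]), 'contact_force': array([ 0.1285118 , -0.02600095,  0.53730686]), 'moment': array([-0.02234611, -0.00181927,  0.02907916]), 'gripper_force': 0.0, 'width': 0.08557378243437119}
```
View pics/scene0.png

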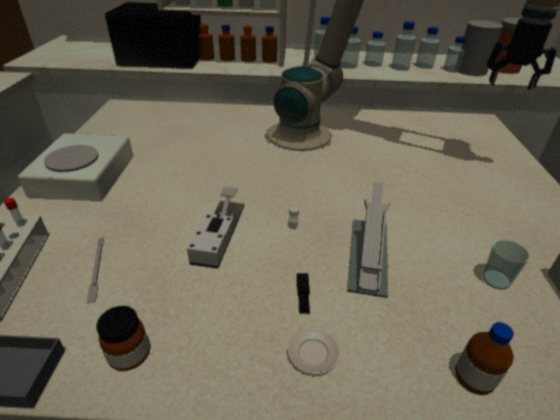

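View pics/top0.png

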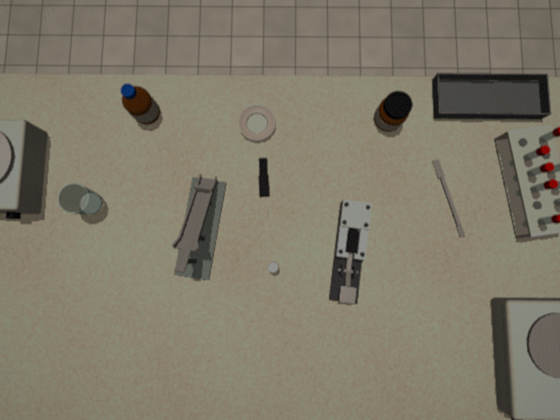

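The die is in the top view around (350,250), with its pedal at (347,295). The chute is around (200,230), with its upper end at (185,270) and foot at (207,180). I'll zoom in on both.

Run:
```python
import cv2,numpy as np
t=cv2.imread("pics/top0.png");s=cv2.imread("pics/scene0.png")
r=lambda im,x,y,w,h,k:cv2.resize(im[y:y+h,x:x+w],None,fx=k,fy=k,interpolation=cv2.INTER_CUBIC)
a=r(t,320,190,65,120,5);b=r(t,165,165,70,120,5)
cv2.imwrite("pics/c1.png",np.clip(np.hstack([a,b]).astype(float)*1.3,0,255).astype('uint8'))
a=r(s,180,180,70,95,6);b=r(s,340,175,60,95+25,5)
b=b[:570]
a=a[:570]; cv2.imwrite("pics/c2.png",np.clip(np.hstack([a,b[:570]]).astype(float)*1.3,0,255).astype('uint8'))
```

View pics/c1.png

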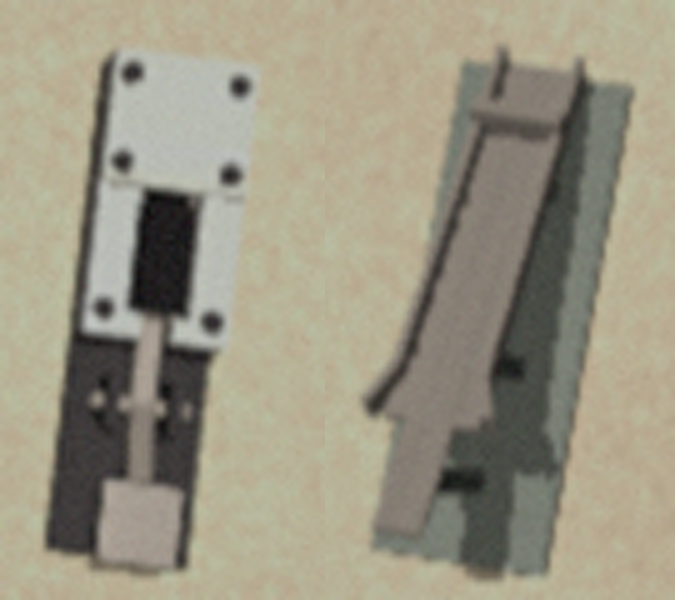

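View pics/c2.png

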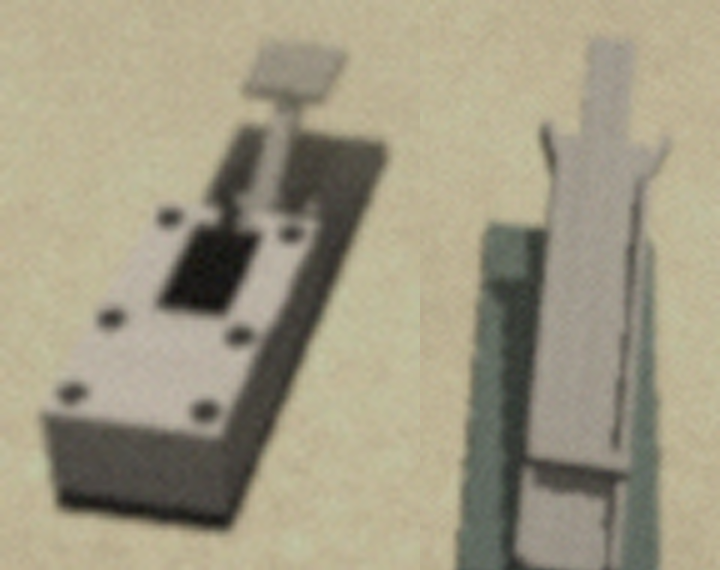

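```bash
cat > h.py <<'E'
import numpy as np,cv2
from scipy.optimize import least_squares
from scipy.spatial.transform import Rotation as R
def cams(m):
    out={}
    for n in("scene","top"):
        d=m.get_image(n); out[n]=d
    return out
def proj(d,P):
    T=d["T"];p=(np.atleast_2d(P)-T[:3,3])@T[:3,:3]; q=p@d["camera_matrix"].T
    return q[:,:2]/q[:,2:]
def fit(C,obs,p0):
    # obs: list (cam, local xyz mm, pixel); unknown x,y,yaw
    def f(p):
        c,s=np.cos(p[2]),np.sin(p[2]);e=[]
        for n,l,px in obs:
            l=np.array(l)/1e3;w=[p[0]+c*l[0]-s*l[1],p[1]+s*l[0]+c*l[1],l[2]]
            e+=list(proj(C[n],w)[0]-px)
        return e
    r=least_squares(f,p0,loss='soft_l1');return r.x,np.array(f(r.x)).reshape(-1,2)
E
python3 - <<'E'
from h import *; from rig import manip
C=cams(manip); np.save("C.npy",C,allow_pickle=True)
tp=lambda x,y:np.array([320+x/5-.4,190+y/5-.4])
tc=lambda x,y:np.array([165+(x-325)/5-.4,165+y/5-.4])
sp=lambda x,y:np.array([180+x/6-.42,180+y/6-.42])
sc=lambda x,y:np.array([340+(x-420)/5-.4,175+y/5-.4])
o=[("top",(70,32,48),tp(115,52)),("top",(70,-32,48),tp(260,62)),("top",(-56,32,44),tp(83,333)),("top",(-56,-32,44),tp(220,350)),("top",(-135,0,58),tp(141,523)),
("scene",(70,-32,48),sp(42,415)),("scene",(70,32,48),sp(225,437)),("scene",(-56,-32,44),sp(157,207)),("scene",(-56,32,44),sp(318,215)),("scene",(-135,0,58),sp(294,71))]
p,e=fit(C,o,[.45,-.2,0]);print("die",p.round(4),e.round(1).tolist())
cs,sn=np.cos(.49),np.sin(.49)
S=lambda s,y,h:(s*cs+h*sn,y,19.5-s*sn+h*cs)
o=[("top",S(-239,10,0),tc(375,530)),("top",S(-239,-10,0),tc(422,537)),("top",S(-44,0,20),tc(516,123)),
("scene",S(-239,-10,0),sc(590,40)),("scene",S(-239,10,0),sc(635,41)),("scene",S(-36,0,20),sc(578,465))]
p,e=fit(C,o,[.6,.2,0]);print("chute foot",p.round(4),e.round(1).tolist())
E
```

```text
die [ 0.5595 -0.1866 -0.1172] [[-0.1, -1.0], [-0.5, 0.6], [-0.1, -0.7], [1.5, -0.4], [0.2, 0.0], [0.2, -0.6], [-0.3, -0.2], [0.4, -1.2], [0.4, 0.7], [-0.2, -1.0]]
chute foot [ 0.6816  0.1435 -0.1459] [[-0.4, -0.2], [0.1, -0.0], [-0.1, -0.9], [-0.2, -1.0], [-0.1, -0.1], [-0.1, -0.5]]
```

```bash
cat >> h.py <<'E'
DIE=np.array([.5595,-.1866,-.1172]); FOOT=np.array([.6816,.1435,-.1459])
def loc(F,x,y=0):
    c,s=np.cos(F[2]),np.sin(F[2]);return np.array([F[0]+c*x-s*y,F[1]+s*x+c*y])
def go(m,xy,z,F):
    s=m.get_state();q=s["ee_rot"];A=R.from_quat([*q[1:],q[0]]).as_matrix()
    d=A.T@(np.array([*xy,z])-s["position"]); h=np.arctan2(A[1,1],A[0,1])
    t=-((F[2]+np.pi/2-h+np.pi/2)%np.pi-np.pi/2)
    print("t",s["clock"],"pos",s["position"].round(4),"F",s["contact_force"].round(1),"tool d",d.round(4),"turn",t.round(4))
E
echo '[[0,0,0,-0.075],[0,0,0,-0.075]]' | python3 steer.py 0 40
python3 -c "
from h import *;from rig import manip
print(loc(DIE,-.14));go(manip,loc(DIE,-.14),.12,DIE)"
```

```text
clock: 0.37
position: [0.1521, 0.5544, 0.253]
ee_rot: [-0.0, 0.057, 0.998, -0.0]
contact_force: [-0.4, -0.1, 0.1]
width: 0.0637
gripper_force: 0.0
[ 0.42046041 -0.17022954]
t 0.3667 pos [0.1521 0.5544 0.253 ] F [-0.4 -0.1  0.1] tool d [-0.3492 -0.6892  0.1333] turn 0.003
```

```bash
for i in 1; do
echo '[[-0.0175,-0.0345,0,0],[-0.0175,-0.0345,0,0],[-0.0175,-0.0345,0,0],[-0.0175,-0.0345,0,0],[-0.0175,-0.0345,0,0]]' | python3 steer.py >/dev/null
echo '[[-0.0175,-0.0345,0,0],[-0.0175,-0.0345,0,0],[-0.0175,-0.0345,0,0],[-0.0175,-0.0345,0,0],[-0.0175,-0.0345,0,0]]' | python3 steer.py >/dev/null
echo '[[-0.0175,-0.0345,0,0],[-0.0175,-0.0345,0,0],[-0.0175,-0.0345,0,0],[-0.0175,-0.0345,0,0],[-0.0175,-0.0345,0,0]]' | python3 steer.py
echo '[[-0.0175,-0.0345,0,0],[-0.0175,-0.0345,0,0],[-0.0175,-0.0345,0,0],[-0.0175,-0.0345,0,0],[0,0,0,0]]' | python3 steer.py; done
python3 -c "
from h import *;from rig import manip
go(manip,loc(DIE,-.14),.12,DIE)"
```

```text
clock: 1.62
position: [0.352, 0.0079, 0.2535]
ee_rot: [0.001, 0.059, 0.998, 0.0]
contact_force: [-0.2, 0.3, 0.7]
width: -0.0003
gripper_force: 0.0
clock: 2.03
position: [0.4083, -0.1422, 0.2533]
ee_rot: [0.002, 0.062, 0.998, -0.002]
contact_force: [0.9, -0.0, 0.0]
width: 0.0003
gripper_force: 0.0
t 2.0333 pos [ 0.4083 -0.1422  0.2533] F [ 0.9 -0.   0. ] tool d [-0.0151 -0.0257  0.1335] turn -0.0059
```

```bash
echo '[[-0.007,-0.012,0.035,-0.003],[-0.007,-0.013,0.035,-0.003],[0,0,0.035,0],[0,0,0.035,0],[0,0,0,0]]' | python3 steer.py
python3 -c "
from h import *;from rig import manip
go(manip,loc(DIE,-.14),.09,DIE)"
```

```text
clock: 2.45
position: [0.4117, -0.1593, 0.108]
ee_rot: [-0.006, 0.056, 0.998, 0.003]
contact_force: [-1.3, 0.6, 0.7]
width: -0.0003
gripper_force: 0.0
t 2.45 pos [ 0.4117 -0.1593  0.108 ] F [-1.3  0.6  0.7] tool d [-0.0102 -0.01    0.0178] turn 0.0048
```

```bash
echo '[[0,0,0,0],[0,0,0,0]]' | python3 steer.py
python3 -c "
from h import *;from rig import manip
go(manip,loc(DIE,-.14),.09,DIE)"
```

```text
clock: 2.62
position: [0.4174, -0.1622, 0.1147]
ee_rot: [0.001, 0.056, 0.998, -0.0]
contact_force: [0.4, -0.3, 0.5]
width: 0.0003
gripper_force: 0.0
t 2.6167 pos [ 0.4174 -0.1622  0.1147] F [ 0.4 -0.3  0.5] tool d [-0.0039 -0.0076  0.0247] turn 0.0057
```

```bash
echo '[[-0.004,-0.0076,0.012,0.005],[0,0,0.012,0],[0,0,0.004,0],[0,0,0.004,0],[0,0,0,0]]' | python3 steer.py
echo '[[0,0,0.004,0],[0,0,0.004,0],[0,0,0,0]]' | python3 steer.py
python3 -c "
from h import *;from rig import manip
go(manip,loc(DIE,-.14),.065,DIE)"
```

```text
clock: 3.03
position: [0.4199, -0.17, 0.0822]
ee_rot: [0.001, 0.058, 0.998, -0.0]
contact_force: [-0.6, 0.1, -0.4]
width: 0.0001
gripper_force: 0.0
clock: 3.28
position: [0.4189, -0.1699, 0.0737]
ee_rot: [-0.0, 0.058, 0.998, -0.0]
contact_force: [-1.1, 0.6, 2.8]
width: 0.0001
gripper_force: 1.6
t 3.2833 pos [ 0.4189 -0.1699  0.0737] F [-1.1  0.6  2.8] tool d [-0.0016 -0.0001  0.0087] turn 0.0012
```

```bash
echo '[[0,0,0.003,0],[0,0,0,0]]' | python3 steer.py
echo '[[0,0,0.003,0],[0,0,0,0]]' | python3 steer.py
echo '[[0,0,0.002,0],[0,0,0,0]]' | python3 steer.py
```

```text
clock: 3.45
position: [0.4185, -0.1698, 0.0707]
ee_rot: [-0.001, 0.058, 0.998, -0.0]
contact_force: [-3.3, 0.3, 4.8]
width: -0.0001
gripper_force: 2.5
clock: 3.62
position: [0.418, -0.1696, 0.0676]
ee_rot: [-0.001, 0.058, 0.998, 0.0]
contact_force: [-4.3, -0.3, 4.3]
width: -0.0002
gripper_force: 2.9
clock: 3.78
position: [0.4179, -0.1696, 0.0663]
ee_rot: [-0.002, 0.058, 0.998, 0.0]
contact_force: [-6.2, 0.2, 11.6]
width: 0.0001
gripper_force: 6.3
```

Nearly at the stop, so I'll press a little more to confirm.

```bash
echo '[[0,0,0.002,0],[0,0,0,0]]' | python3 steer.py; echo '[[0,0,0.0015,0],[0,0,0,0]]' | python3 steer.py
```

```text
clock: 3.95
position: [0.4179, -0.1696, 0.0659]
ee_rot: [-0.001, 0.058, 0.998, -0.0]
contact_force: [-9.0, 1.8, 27.1]
width: 0.0001
gripper_force: 14.2
clock: 4.12
position: [0.4179, -0.1697, 0.0656]
ee_rot: [-0.001, 0.058, 0.998, -0.0]
contact_force: [-12.9, 3.7, 39.1]
width: 0.0
gripper_force: 20.3
```

```bash
echo '[[0,0,-0.01,0],[0,0,-0.03,0],[0.02,0,-0.03,0],[0.035,0,-0.01,0],[0.02,0,0,0]]' | python3 steer.py 0.04 40
python3 - <<'E'
from h import *; from rig import manip
C=cams(manip);t=C["top"]["img"][:,:,::-1];s=C["scene"]["img"][:,:,::-1]
r=lambda im,x,y,w,h,k:cv2.resize(im[y:y+h,x:x+w],None,fx=k,fy=k,interpolation=cv2.INTER_CUBIC)
a=r(t,325,190,50,110,5);b=r(s,185,180,65,92,6)[:550]
cv2.imwrite("pics/c3.png",np.clip(np.hstack([a,b])*1.6,0,255).astype('uint8'))
go(manip,loc(DIE,-.034),.12,DIE)
E
```

```text
clock: 4.53
position: [0.3445, -0.1614, 0.1444]
ee_rot: [0.002, 0.058, 0.998, -0.001]
contact_force: [-0.5, -0.2, -0.3]
width: 0.0398
gripper_force: 0.0
t 4.6333 pos [ 0.3421 -0.1599  0.1425] F [-0.4 -0.3 -0.8] tool d [-0.1851 -0.001   0.0224] turn -0.0006
```

View pics/c3.png

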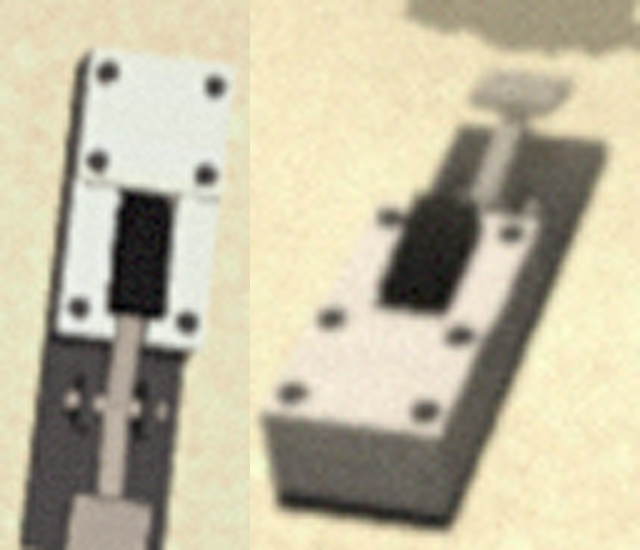

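The casting's heel is tipped up. In the top crop the heel edge runs from (110,310) to (165,318), and the pedal is down. Next I'll measure the casting's centreline.

Run:
```python
from h import *; from rig import manip
d=manip.get_image("top");g=d["img"].max(2).astype(int)
def ray(px,z):
    v=d["T"][:3,:3]@np.linalg.solve(d["camera_matrix"],[*px,1]);o=d["T"][:3,3];return (o+v*(z-o[2])/v[2])[:2]
for r,z in((232,.050),(236,.052),(240,.053),(244,.055),(248,.057)):
    row=g[r,340:366].astype(float); w=np.clip(110-row,0,None)  # dark weight
    # restrict near casting
    xs=np.arange(340,366);m=(xs>344)&(xs<363);c=(w*m*xs).sum()/(w*m).sum()
    p=ray((c,r),z);c_,s_=np.cos(DIE[2]),np.sin(DIE[2]);q=p-DIE[:2]
    print(r,c.round(2),row.astype(int)[5:23],"die x,y",(c_*q[0]+s_*q[1]).round(4),(-s_*q[0]+c_*q[1]).round(4))
p=ray((352.2,252.4),.058);q=p-DIE[:2];print((c_*q[0]+s_*q[1]).round(4),(-s_*q[0]+c_*q[1]).round(4))
```

```text
232 353.48 [146 149 130  68  14  12  17  19  14  22  15  18  11  24  65 115 144 151] die x,y -0.0002 0.0006
236 353.23 [147 142 109  49   9  18  20  17  19  12  18  21  17  28  82 138 149 147] die x,y -0.0092 0.0006
240 352.68 [147 133  66  18  11  21  18  16  19  17  19  16  22  42  97 140 149 149] die x,y -0.0182 0.0011
244 352.49 [152 137  65  17  14  19  24  22  16  18  20  14  20  67 120 145 148 147] die x,y -0.027 0.0009
248 352.03 [140  86  26  14  22  24  24  17  24  16  19  11  30  84 141 149 148 146] die x,y -0.0359 0.0014
-0.0454 0.0002
```

```bash
echo '[[-0.036,0,0,0],[-0.036,0,0,0],[-0.036,0,0,0],[-0.036,0,0,0],[-0.036,0,0.01,0]]' | python3 steer.py >/dev/null; echo '[[-0.003,0,0.01,0],[0,0,0.005,0],[0,0,0,0]]' | python3 steer.py
python3 -c "
from h import *;from rig import manip
go(manip,loc(DIE,-.034,.001),.0695,DIE)"
```

```text
clock: 5.35
position: [0.5257, -0.1816, 0.1145]
ee_rot: [-0.002, 0.058, 0.998, 0.001]
contact_force: [-0.1, 0.5, 0.8]
width: 0.0402
gripper_force: 0.0
t 5.35 pos [ 0.5257 -0.1816  0.1145] F [-0.1  0.5  0.8] tool d [-0.0004 -0.0001  0.045 ] turn 0.0011
```

```bash
echo '[[0,0,0.015,0],[0,0,0.015,0],[0,0,0.008,0],[0,0,0.005,0],[0,0,0,0]]' | python3 steer.py
echo '[[0,0,0,0],[0,0,0,0]]' | python3 steer.py
python3 -c "
from h import *;from rig import manip
go(manip,loc(DIE,-.034,.001),.0695,DIE)"
```

```text
clock: 5.77
position: [0.5255, -0.1822, 0.0732]
ee_rot: [-0.001, 0.059, 0.998, 0.0]
contact_force: [-0.1, 0.3, -0.8]
width: 0.04
gripper_force: 0.0
clock: 5.93
position: [0.5271, -0.1828, 0.0746]
ee_rot: [0.001, 0.058, 0.998, -0.0]
contact_force: [-0.5, 0.0, 1.1]
width: 0.0401
gripper_force: 0.0
t 5.9333 pos [ 0.5271 -0.1828  0.0746] F [-0.5  0.   1.1] tool d [0.0014 0.001  0.0051] turn 0.0002
```

```bash
echo '[[0.001,0.001,0.005,0],[0,0,0,0],[0,0,0,0]]' | python3 steer.py; echo '[[0,0,0,0],[0,0,0,0],[0,0,0,0],[0,0,0,0]]' | python3 steer.py 0.028 25;  echo '[[0,0,0,0],[0,0,0,0],[0,0,0,0],[0,0,0,0]]' | python3 steer.py 0.018 25
python3 -c "
from h import *;from rig import manip
go(manip,loc(DIE,-.034,.001),.0695,DIE);print(manip.get_state()['moment'])"
```

```text
clock: 6.18
position: [0.5257, -0.1813, 0.0688]
ee_rot: [-0.0, 0.058, 0.998, 0.0]
contact_force: [-0.9, 0.2, -0.5]
width: 0.04
gripper_force: 0.0
clock: 6.52
position: [0.5259, -0.1815, 0.0688]
ee_rot: [0.0, 0.058, 0.998, 0.0]
contact_force: [-0.3, 0.1, 0.7]
width: 0.0282
gripper_force: 0.0
clock: 6.85
position: [0.526, -0.1815, 0.0689]
ee_rot: [0.0, 0.058, 0.998, -0.0]
contact_force: [-0.2, 0.6, 1.8]
width: 0.023
gripper_force: 26.9
t 6.85 pos [ 0.526  -0.1815  0.0689] F [-0.2  0.6  1.8] tool d [ 0.0001 -0.0002 -0.0006] turn 0.0004
[-0.04254698 -0.03529351  0.02168973]
```

```bash
echo '[[0.0039,0,-0.0007,0],[0.0039,0,-0.0007,0],[0.0039,0,-0.0007,0],[0,0,0,0]]' | python3 steer.py - 35; echo '[[0.005,0,-0.0009,0],[0.005,0,-0.0008,0],[0.005,0,-0.0009,0],[0,0,0,0]]' | python3 steer.py
```

```text
clock: 7.18
position: [0.5133, -0.1799, 0.0712]
ee_rot: [-0.0, 0.058, 0.998, 0.0]
contact_force: [-0.3, -0.1, 2.0]
width: 0.0228
gripper_force: 37.1
clock: 7.52
position: [0.498, -0.178, 0.0737]
ee_rot: [-0.0, 0.058, 0.998, 0.0]
contact_force: [-1.6, 0.6, 2.1]
width: 0.0233
gripper_force: 37.2
```

```bash
python3 -c "
from h import *;from rig import manip
go(manip,loc(DIE,-.034,.001),.0689,DIE)"
```

```text
t 7.5167 pos [ 0.498  -0.178   0.0737] F [-1.6  0.6  2.1] tool d [-0.028  -0.0004  0.0048] turn 0.0002
```

```bash
echo '[[0.006,0,-0.001,0],[0.006,0,-0.001,0],[0.006,0,-0.001,0],[0.006,0,-0.0012,0],[0,0,0,0]]' | python3 steer.py;echo '[[0.004,0,-0.01,0],[0,0,-0.03,0],[0,0,-0.035,0],[0,0,-0.035,0],[0,0,-0.03,0]]' | python3 steer.py;echo '[[0,0,-0.005,0],[0,0,0,0]]' | python3 steer.py
python3 - <<'E'
from h import *; from rig import manip
C=cams(manip);t=C["top"]["img"][:,:,::-1];s=C["scene"]["img"][:,:,::-1]
r=lambda im,x,y,w,h,k:cv2.resize(im[y:y+h,x:x+w],None,fx=k,fy=k,interpolation=cv2.INTER_CUBIC)
a=r(t,310,180,80,140,4);b=r(s,170,90,110,140,4)
cv2.imwrite("pics/c4.png",np.clip(np.hstack([a,b])*1.6,0,255).astype('uint8'))
go(manip,loc(FOOT,-.2109+.020),.24,FOOT)
E
```

```text
clock: 7.93
position: [0.4737, -0.175, 0.0778]
ee_rot: [-0.001, 0.058, 0.998, 0.0]
contact_force: [-0.7, -0.2, 0.9]
width: 0.0225
gripper_force: 37.1
clock: 8.35
position: [0.4711, -0.1749, 0.2202]
ee_rot: [0.0, 0.058, 0.998, -0.0]
contact_force: [1.1, -0.1, -0.6]
width: 0.0229
gripper_force: 36.8
clock: 8.52
position: [0.4724, -0.1756, 0.2254]
ee_rot: [0.002, 0.058, 0.998, -0.001]
contact_force: [-0.0, -0.4, -0.7]
width: 0.0229
gripper_force: 36.9
t 8.6167 pos [ 0.4706 -0.1746  0.2219] F [-0.6  0.1 -0. ] tool d [ 0.0183  0.3461 -0.0178] turn 0.0292
```

View pics/c4.png

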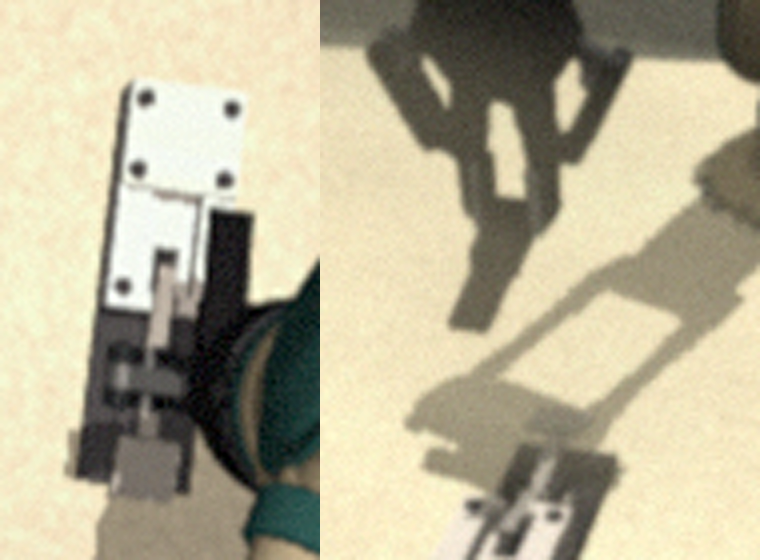

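```bash
echo '[[0.002,0.034,0,0.015],[0.002,0.034,0,0.014],[0.001,0.034,0,0],[0.001,0.034,0,0],[0.001,0.034,0,0]]' | python3 steer.py >/dev/null; echo '[[0.001,0.034,0,0],[0.001,0.034,0,0],[0.001,0.034,0,0],[0.001,0.034,0,0],[0.001,0.034,0,0]]' | python3 steer.py; echo '[[0,0,0,0],[0,0,0,0],[0,0,0,0]]' | python3 steer.py
python3 -c "
from h import *;from rig import manip
go(manip,loc(FOOT,-.1904),.175,FOOT)"
```

```text
clock: 9.45
position: [0.506, 0.1646, 0.2202]
ee_rot: [-0.003, 0.073, 0.997, -0.001]
contact_force: [0.3, -0.8, 0.3]
width: 0.0228
gripper_force: 36.8
clock: 9.7
position: [0.5064, 0.1628, 0.2208]
ee_rot: [-0.002, 0.072, 0.997, -0.001]
contact_force: [0.8, 0.2, -0.4]
width: 0.0233
gripper_force: 36.9
t 9.7 pos [0.5064 0.1628 0.2208] F [ 0.8  0.2 -0.4] tool d [0.014  0.0065 0.0458] turn 0.001
```

```bash
echo '[[0.014,0.0065,0,0],[0,0,0.02,0],[0,0,0.02,0],[0,0,0.006,0],[0,0,0,0]]' | python3 steer.py ; echo '[[0,0,0,0],[0,0,0,0]]' | python3 steer.py
python3 - <<'E'
from h import *; from rig import manip
go(manip,loc(FOOT,-.1904),.1527,FOOT)
C=cams(manip);t=C["top"]["img"][:,:,::-1];s=C["scene"]["img"][:,:,::-1]
r=lambda im,x,y,w,h,k:cv2.resize(im[y:y+h,x:x+w],None,fx=k,fy=k,interpolation=cv2.INTER_CUBIC)
a=r(t,155,160,85,130,4);b=r(s,330,110,100,130,4)
cv2.imwrite("pics/c5.png",np.clip(np.hstack([a,b])*1.5,0,255).astype('uint8'))
E
```

```text
clock: 10.12
position: [0.4925, 0.1706, 0.175]
ee_rot: [-0.002, 0.074, 0.997, -0.001]
contact_force: [0.5, 0.2, 0.4]
width: 0.0228
gripper_force: 36.8
clock: 10.28
position: [0.4953, 0.1714, 0.1777]
ee_rot: [0.001, 0.073, 0.997, 0.0]
contact_force: [0.3, -1.8, 0.3]
width: 0.0231
gripper_force: 36.9
t 10.2833 pos [0.4953 0.1714 0.1777] F [ 0.3 -1.8  0.3] tool d [ 0.002  -0.0006  0.025 ] turn -0.0007
```

View pics/c5.png

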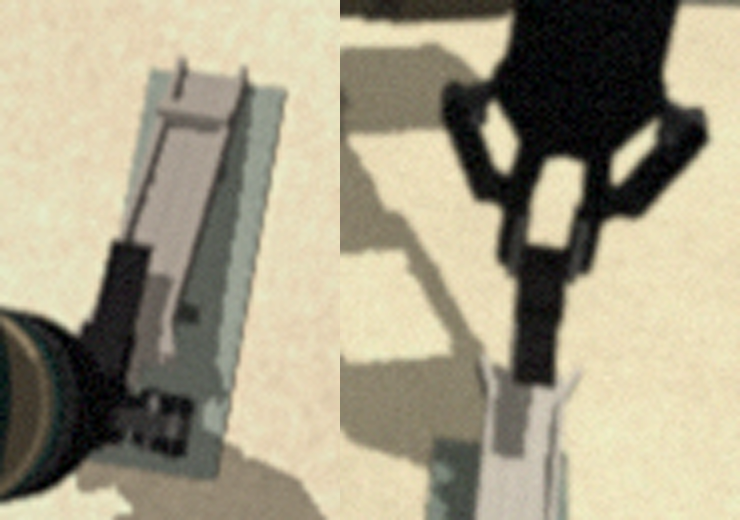

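```bash
python3 - <<'E'
from h import *; from rig import manip
C=np.load("C.npy",allow_pickle=True).item()
for n,px in(("top",(187.1,220.9)),("scene",(377.9,205.1))):
    d=C[n];v=d["T"][:3,:3]@np.linalg.solve(d["camera_matrix"],[*px,1]);o=d["T"][:3,3]
    for z in(.133,.143,.15):
        p=(o+v*(z-o[2])/v[2])[:2]-FOOT[:2];c,s=np.cos(FOOT[2]),np.sin(FOOT[2]);print(n,z,(c*p[0]+s*p[1]).round(4),(-s*p[0]+c*p[1]).round(4))
E
echo '[[0.002,0,0.010,0],[0,0,0.01,0],[0,0,0,0],[0,0,0,0],[0,0,0,0]]' | python3 steer.py - 25
python3 -c "
from h import *;from rig import manip
go(manip,loc(FOOT,-.1904),.1527,FOOT)"
```

```text
top 0.133 -0.1106 0.0024
top 0.143 -0.1112 -0.0
top 0.15 -0.1116 -0.0017
scene 0.133 -0.1224 -0.0003
scene 0.143 -0.1083 -0.002
scene 0.15 -0.0984 -0.0032
clock: 10.8
position: [0.493, 0.172, 0.1569]
ee_rot: [0.0, 0.073, 0.997, 0.0]
contact_force: [-0.2, -0.4, -0.2]
width: 0.0229
gripper_force: 36.9
t 10.8 pos [0.493  0.172  0.1569] F [-0.2 -0.4 -0.2] tool d [-0.0004 -0.0008  0.0042] turn 0.0
```

```bash
echo '[[0,0,0.002,0],[0,0,0,0]]' | python3 steer.py 0.018 22; echo '[[0,0,0.002,0],[0,0,0,0]]' | python3 steer.py;echo '[[0,0,0.0015,0],[0,0,0,0]]' | python3 steer.py
```

```text
clock: 10.97
position: [0.4929, 0.172, 0.1548]
ee_rot: [0.0, 0.073, 0.997, 0.0]
contact_force: [0.4, 0.0, -0.3]
width: 0.0231
gripper_force: 36.9
clock: 11.13
position: [0.4926, 0.1719, 0.1525]
ee_rot: [-0.0, 0.073, 0.997, 0.0]
contact_force: [-0.1, 0.2, -0.4]
width: 0.0228
gripper_force: 36.9
clock: 11.3
position: [0.493, 0.172, 0.1514]
ee_rot: [0.0, 0.073, 0.997, 0.0]
contact_force: [-0.1, -0.3, 0.6]
width: 0.0228
gripper_force: 37.0
```

```bash
echo '[[0,0,0.0015,0],[0,0,0,0]]' | python3 steer.py; echo '[[0,0,0.0015,0],[0,0,0,0]]' | python3 steer.py;echo '[[0,0,0.0015,0],[0,0,0,0]]' | python3 steer.py
```

```text
clock: 11.47
position: [0.4941, 0.1721, 0.1506]
ee_rot: [0.002, 0.073, 0.997, 0.0]
contact_force: [1.1, -0.8, 4.0]
width: 0.0229
gripper_force: 37.3
clock: 11.63
position: [0.4951, 0.1722, 0.1499]
ee_rot: [0.003, 0.073, 0.997, 0.001]
contact_force: [2.3, -0.5, 7.4]
width: 0.0226
gripper_force: 37.8
clock: 11.8
position: [0.4961, 0.1723, 0.1493]
ee_rot: [0.004, 0.073, 0.997, 0.001]
contact_force: [2.8, -1.6, 10.4]
width: 0.023
gripper_force: 38.1
```

```bash
echo '[[0.001,0,0.0015,0],[0,0,0,0]]' | python3 steer.py; echo '[[0.001,0,0.0015,0],[0,0,0,0]]' | python3 steer.py;echo '[[0.001,0,0.0015,0],[0,0,0,0]]' | python3 steer.py; python3 -c "
from h import *;from rig import manip
go(manip,loc(FOOT,-.1904),.147,FOOT)"
```

```text
clock: 11.97
position: [0.4964, 0.1724, 0.1489]
ee_rot: [0.006, 0.073, 0.997, 0.001]
contact_force: [3.4, -1.2, 15.0]
width: 0.0227
gripper_force: 38.6
clock: 12.13
position: [0.4968, 0.1726, 0.1486]
ee_rot: [0.008, 0.073, 0.997, 0.001]
contact_force: [4.3, -1.9, 18.7]
width: 0.0227
gripper_force: 39.2
clock: 12.3
position: [0.4977, 0.1726, 0.148]
ee_rot: [0.01, 0.072, 0.997, 0.001]
contact_force: [6.3, -2.5, 20.9]
width: 0.0228
gripper_force: 39.4
t 12.3 pos [0.4977 0.1726 0.148 ] F [ 6.3 -2.5 20.9] tool d [ 0.0042 -0.002   0.0009] turn 0.0009
```

```bash
echo '[[-0.001,0,-0.003,0],[0,0,0,0]]' | python3 steer.py 0.0225 20; echo '[[0,0,0,0],[0,0,0,0]]' | python3 steer.py 0.0228 20;  python3 -c "
from h import *;from rig import manip
go(manip,loc(FOOT,-.1904),.147,FOOT)"
```

```text
clock: 12.47
position: [0.4963, 0.1725, 0.1489]
ee_rot: [0.007, 0.073, 0.997, 0.001]
contact_force: [4.4, -0.8, 14.2]
width: 0.0229
gripper_force: 38.6
clock: 12.63
position: [0.4963, 0.1725, 0.1489]
ee_rot: [0.007, 0.073, 0.997, 0.001]
contact_force: [4.0, -1.1, 13.3]
width: 0.0234
gripper_force: 36.6
t 12.6333 pos [0.4963 0.1725 0.1489] F [ 4.  -1.1 13.3] tool d [ 0.0028 -0.0018  0.0019] turn 0.0004
```

```bash
for o in 1; do echo '[[0,0,0,0]]' | python3 steer.py 0.0232|tail -4; echo '[[0,0,0,0]]' | python3 steer.py 0.0235 |tail -4; echo '[[0,0,0,0]]' | python3 steer.py 0.0238|tail -4; done;  python3 -c "
from h import *;from rig import manip
go(manip,loc(FOOT,-.1904),.147,FOOT)"
```

```text
ee_rot: [0.007, 0.073, 0.997, 0.001]
contact_force: [4.8, -2.0, 12.5]
width: 0.0235
gripper_force: 24.9
ee_rot: [0.007, 0.073, 0.997, 0.001]
contact_force: [5.4, -0.5, 12.8]
width: 0.0236
gripper_force: 16.1
ee_rot: [0.006, 0.073, 0.997, 0.001]
contact_force: [5.2, -0.1, 4.9]
width: 0.024
gripper_force: 6.6
t 12.8833 pos [0.4957 0.1726 0.1482] F [ 5.2 -0.1  4.9] tool d [ 0.0023 -0.0018  0.0012] turn 0.0002
```

```bash
echo '[[0.001,0,0.001,0],[0,0,0,0]]' | python3 steer.py|tail -5; echo '[[0,0,0.0015,0],[0,0,0,0]]' | python3 steer.py|tail -5; echo '[[0,0,0.0015,0],[0,0,0,0]]' | python3 steer.py
python3 - <<'E'
from h import *; from rig import manip
go(manip,loc(FOOT,-.1904),.147,FOOT)
C=cams(manip);t=C["top"]["img"][:,:,::-1];s=C["scene"]["img"][:,:,::-1]
r=lambda im,x,y,w,h,k:cv2.resize(im[y:y+h,x:x+w],None,fx=k,fy=k,interpolation=cv2.INTER_CUBIC)
a=r(t,155,160,85,130,4);b=r(s,330,110,100,130,4)
cv2.imwrite("pics/c6.png",np.clip(np.hstack([a,b])*1.5,0,255).astype('uint8'))
E
```

```text
position: [0.4943, 0.1728, 0.1464]
ee_rot: [0.005, 0.073, 0.997, 0.001]
contact_force: [6.1, -0.7, 5.4]
width: 0.0241
gripper_force: 6.8
position: [0.4935, 0.1729, 0.1444]
ee_rot: [0.004, 0.073, 0.997, 0.001]
contact_force: [5.8, 0.7, 5.5]
width: 0.0239
gripper_force: 6.9
clock: 13.38
position: [0.493, 0.1729, 0.1427]
ee_rot: [0.004, 0.073, 0.997, 0.001]
contact_force: [4.8, 0.9, 4.8]
width: 0.0234
gripper_force: 7.0
t 13.3833 pos [0.493  0.1729 0.1427] F [4.8 0.9 4.8] tool d [-0.0005 -0.0017 -0.0043] turn -0.0001
```

View pics/c6.png

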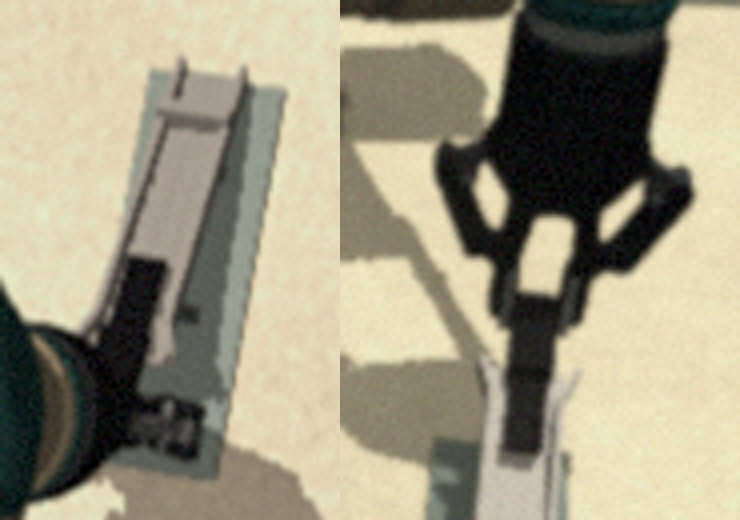

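The casting now lies nearly flat: the tongue is in the trough with its tip at scene crop (520,460), and the heel is on the ledge. Releasing.

```bash
echo '[[0,0,0,0],[0,0,0,0]]' | python3 steer.py 0.0255; echo '[[0,0,0,0],[0,0,0,0],[0,0,0,0],[0,0,0,0],[0,0,0,0]]' | python3 steer.py 0.045;echo '[[0,0,0,0],[0,0,0,0],[0,0,0,0],[0,0,0,0]]' | python3 steer.py|head -2; echo '[[0,0,-0.02,0],[0,0,-0.035,0],[0.01,0,-0.035,0],[0.02,0,0,0],[0.03,0,0,0]]' | python3 steer.py
python3 - <<'E'
from h import *; from rig import manip
C=cams(manip);t=C["top"]["img"][:,:,::-1];s=C["scene"]["img"][:,:,::-1]
r=lambda im,x,y,w,h,k:cv2.resize(im[y:y+h,x:x+w],None,fx=k,fy=k,interpolation=cv2.INTER_CUBIC)
a=r(t,155,160,85,130,4);b=r(s,340,175,60,130,4)
cv2.imwrite("pics/c7.png",np.clip(np.hstack([a,b])*1.5,0,255).astype('uint8'))
E
```

```text
clock: 13.65
position: [0.4881, 0.1721, 0.1405]
ee_rot: [-0.002, 0.073, 0.997, -0.0]
contact_force: [0.8, 0.3, -0.3]
width: 0.0255
gripper_force: 0.0
clock: 14.07
position: [0.4894, 0.1724, 0.141]
ee_rot: [-0.0, 0.073, 0.997, -0.0]
contact_force: [-0.1, -1.0, 0.3]
width: 0.045
gripper_force: 0.0
clock: 14.4
position: [0.4897, 0.1724, 0.1412]
clock: 14.82
position: [0.4334, 0.1815, 0.2337]
ee_rot: [0.004, 0.074, 0.997, 0.001]
contact_force: [-0.4, 0.6, -0.2]
width: 0.0449
gripper_force: 0.0
```

View pics/c7.png

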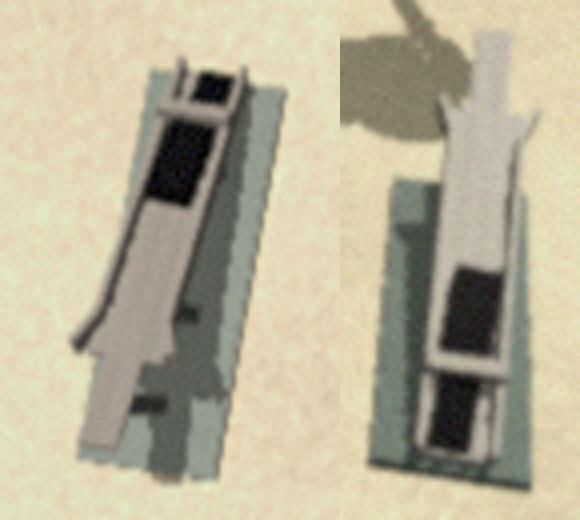

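The casting is down the chute. In the top crop the tongue shows beyond the bar at (212,88), and the heel end is at about (166,202). I'll check that numerically against the home position.

Run:
```python
from h import *
C=np.load("C.npy",allow_pickle=True).item();cs,sn=np.cos(.49),np.sin(.49)
def P(s,h): return [*loc(FOOT,(s*cs+h*sn)/1e3),(19.5-s*sn+h*cs)/1e3]
print("exp heel-top top/scene",proj(C["top"],P(-92,14)).round(1),proj(C["scene"],P(-92,14)).round(1),"5mm short",proj(C["top"],P(-97,14)).round(1),proj(C["scene"],P(-97,14)).round(1))
print("tip top edge exp",proj(C["top"],P(0,6)).round(1),proj(C["scene"],P(0,6)).round(1))
f=lambda x,y,ox,oy,x0:(ox+(x-x0)/4-.4,oy+y/4-.4)
print("obs heel",f(166,202,155,160,0),f(478,268,340,175,340),"tip",f(214,74,155,160,0),f(452,450,340,175,340))
```

```text
exp heel-top top/scene [[197.4 207.3]] [[373.1 241.6]] 5mm short [[196.8 209.1]] [[373.3 239.4]]
tip top edge exp [[207.9 177.3]] [[368.5 286.7]]
obs heel (196.1, 210.1) (374.1, 241.6) tip (208.1, 178.1) (367.6, 287.1)
```

```bash
echo '[[0,0,0,0],[0,0,0,0],[0,0,0,0]]' | python3 steer.py|head -2; python3 -c "
from rig import manip
print(manip.sign_off())"
```

```text
clock: 15.17
position: [0.4312, 0.1811, 0.2311]
the job is handed in; nothing more can be done
None
```

I handed the job in at about 15 s: the pedal was pressed to its stop, and the casting was drawn out without jamming and slid down the chute. The camera check showed it home, right side up with its tongue under the foot bar, to within about 2 mm.

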